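Span-calibrate the balance through its recessed calibration port

TASK

Span-calibrate the balance: take the 100 g weight (the larger, brass-coloured one) from the wooden block and set it down gently, upright and let go, in the middle of the weighing pan, which must never be pushed down by more than about 10 N. Then draw the blue stylus out of its black stand, reach its steel tip down through the round port in the panel behind the pan and press the recessed orange calibration key well down, with less than 20 N. Finish while still gripping the stylus and holding the key down, and leave the other weight and the things around as they are.

Things in the scene. Friction and masses are not known exactly. Their poses are not given: they have to be found in the camera images.
- balance: cream and blue laboratory balance, fixed, 255 mm deep (x) and 181 mm wide (y), with a 50 mm deep rear housing behind it (from +108 to +158 mm along x, 172 mm wide, 64 mm high). Origin: on the bench under the balance's middle; +x points from its display to its rear housing, +z up. Stands anywhere in the right-hand middle of the bench, yaw within about 0.2 rad
- pan_center (a point): centre of the top face of the bright steel weighing pan, a 125 mm disc, 84.5 mm above the bench, 26 mm behind the balance's origin. Fixed point: it does not sink with the pan
- pan (a joint): how far the pan is pushed down, m: 0 empty, 6 mm at its stop; the sprung pan yields 1 mm for every 2 N, so the 100 g weight sinks it by about 0.5 mm and 10 N by 5 mm
- cal_port (a point): centre of the mouth of the calibration port, at the top of its white bezel, 66 mm above the bench: a vertical round hole, 11 mm in diameter, in the grey panel of the rear housing, 133 mm behind the balance's origin and 35 mm to its right (-y); axes as the balance's. The top of the orange key stands 13 mm below this point, in the hole, with room below for its whole travel
- cal_key (a joint): how far the calibration key is pressed, m: 0 up, 6 mm at its stop; it springs back; 2 N start it, 1 N more for each mm (5 N at 3 mm, 8 N at the stop). Pressed well down means more than 3 mm
- weight_100: 100 g weight, yellow brass colour, knob on top, 25 mm diameter, 34 mm high; origin: centre of its underside. Stands upright, 10 mm above the bench, in one of the outer wells of the wooden block
- weight_50: 50 g weight, grey steel, 20 mm diameter, 28 mm high, in the other outer well; to be left alone. Origin: centre of its underside
- weight_block: wooden block, fixed, 56 x 140 x 18 mm, with three wells of 28 mm diameter and 8 mm depth in a row along its y axis, 44 mm apart; origin: centre of its underside. Stands at the left front of the bench; it and the stylus stand may have changed places
- stylus: blue-handled stylus standing upright, tip down, in its stand: 136 mm long; steel tip rod 5 mm in diameter over the lowest 42 mm, then a cone, then a round handle 12 mm in diameter from 52 to 132 mm above the tip; 35 g. Origin: at the end of the tip, 6 mm above the bench while in the stand; +z runs up the handle
- stylus_tip (a point): the end of the stylus's steel tip (same point as its origin)
- stylus_stand: black desk stand, fixed, round foot of 68 mm diameter with a 34 mm square column, 64 mm high, bored to take the stylus with about 0.5 mm play; the upper 78 mm of the stylus stand out of it. Draw the stylus at least 60 mm straight up to clear it. Origin: centre of its underside
- calculator: grey pocket calculator lying at the right edge of the bench, 120 x 70 x 15 mm; bystander, origin at its underside
- timer: white bench timer lying at the right front, 60 x 66 x 18 mm; bystander, origin at its underside
- slope_case: blue and grey sloping sample case, fixed, standing between the weights and the balance but farther back: an obstacle. From its origin (centre of its underside) it reaches 139 mm towards and away from the robot (world x) and about 120 mm to either side (world y); its lid rises from 30 mm at the left to 215 mm at the right. Pass in front of it or well above it
- wash_bottle: white wash bottle with blue cap behind the balance, 97 x 65 x 184 mm; bystander, origin at its underside

How it is judged:
By the outcome, as a careful person would: the job done as asked, in the order asked, and still so for the second after the job is handed in, while the arm keeps its last pose, push and grip.
It also fails if it takes over 53 s, if anything falls off the work surface, if the arm or the gripper's body presses on something with over 40 N, if the wrist force passes 120 N, or if a joint passes its speed limit or range.

ROBOT

A 6-joint arm with a two-finger parallel gripper is mounted at the origin on a cart in front of the work surface, level with it; the furniture and walls round the work are solid. World frame = base frame: x ahead of the robot, y to its left, z up, the work surface at z = 0. Lengths are in m, angles in rad, forces in N, time in s.
With the tool pointing down it reaches from about 0.35 to 0.775 m from the base axis. Payload 5.5 kg.
Tool frame: the origin (TCP) lies midway between the tips of the shut fingers; the grasp point (between the pads) lies 19 mm behind it; z points along the fingers, y is the line along which they close (so a half turn about z gives the same grasp; the last joint's range is limited). The gripper opens to 85 mm and grips with 20 to 120 N. Pads are 22 mm wide; open, the fingers measure 114 mm over their backs; the gripper's body (76 mm by 85 mm) begins 54 mm behind the grasp point. The pads swing forward as they close: fully open they stand 13 mm farther back than shut.
Start: joints at [1.097, 0.313, 0.046, 1.304, 0, 1.431], TCP at [0.188, 0.543, 0.231] pointing down, gripper open.
Joint ranges: [-2.76, 2.76], [-0.86, 1.69], [-1.03, 1.26], [-2.2, 2.34], [-1.47, 1.5], [-3.14, 3.14]. Speed limits (rad/s): [2.57, 2.57, 3.14, 3.14, 3.14, 3.14].

INTERFACE

Orientations are given as a unit quaternion [w, x, y, z].
In Python, from workcell import env gives the robot as it stands.
- The arm moves only by the tool move_arm, never from a script. Its argument "targets" is a list of rows, each a list of 3 entries, a list of its own where there are three numbers: the shift along the tool's x, y, z in mm, then the turn, a rotation vector about the tool's x, y, z in units of 10 degrees (1.0 is 10 degrees), then the closure, from -1 (fully open) to 1 (shut). In form: [[[dx, dy, dz], [ax, ay, az], gripper], ...]. A call has 1 to 5 rows; each row is the pose to reach, as a shift and turn from the pose commanded when the call began, along the tool's axes at that moment; what a row does not reach only later rows make up. A row lasts 1/8 s, in which the tool goes at most 62.5 mm and 10.7 degrees, less where a joint would pass 70% of its speed; a pose out of reach is approached as far as the arm can. A call with a gripper value outside its range is refused whole. The fingers move at their own pace and stop on an object; "squeeze" is the grip in N (left out, the last holds). Time passes only in rows, so rows that repeat a pose let the fingers close. It gives the time, the measured TCP pose, the force, the opening and the grip force at its end, in the units of the state.
- env.get_state(): the state, without advancing time (a new reading comes with each control period).
- env.read_camera(name): name is "side" or "top"; returns a dict with "pixels" (384x512x3 uint8, red, green, blue), "fovy" (degrees; the focal length in pixels is half the picture's height over the tangent of half this angle, whatever the lens; pixels are square), "cx", "cy" (the principal point, pixels), "extrinsics" (4x4, takes a point from world to camera coordinates). Camera axes: x right, y up, looking along -z (the intrinsics and any distortion apply to the point x, -y, -z); pixel columns grow to the right and rows downward; lengths in m; the calibration is good to about 2 mm. A picture is of the moment at which its call begins. There is no depth.
- env.hand_in(): hands the job in; it is judged then, once.
Trained networks look in a picture, given as the dict that the camera call returned (one of the last four; its "shot" number tells which), for a name from the list of things; names that differ only in an ending like _2 or _b are one class to them, and where a whole thing is asked for, a point or a joint stands for the part that bears it (a point fixed in the world has none). Each returns a list of dicts, best first, with "confidence" (0 to 1); they miss things now and then, are a little off and sometimes report something else, mostly with a low value. They report only what shows in the picture. A call takes as long as a camera call.
- env.spot_in(thing, picture): "centre" ([x, y, z] in m, in world coordinates, good to about 4 mm: the middle of the surface that is visible of it).
- env.regions_of(thing, picture): "mask" (384x512 bool, what is visible of it).
- env.landmark_of(thing, picture): "centre" ([x, y, z] in m, in world coordinates, good to about 4 mm: a listed point, or the origin of a listed thing).
The state is a dict: "clock": time; "joint_pos": joint angles; "qvel": joint speeds; "tau": joint torques, N m; "tcp_pos": TCP position; "orientation": TCP orientation; "wrist_force": force on the tool from outside, world axes, zero at the start; "ft_torque": the same for the moment, N m; "finger_gap": finger opening in m; "grip_force": force on a finger pad.
Only numpy, scipy, OpenCV 4.12 (cv2) and the standard library are available. Lean on these libraries where they do the work, as an engineer would, in place of code of your own. Each camera call takes 0.05 s, during which the arm holds its last target. There are 200 camera calls.

## Working session

There is one attempt and no reset: what is moved stays moved. The work goes in short steps, Python scripts to look and compute and a tool call to move; the robot and the scene stay as the last step left them, time stands still between calls to the robot, and variables do not carry over. Pictures are saved under pics/ and viewed, at most 10 in all, crops included, and the job is handed in when it is done.

Besides the shell and the picture viewer there is one more tool, called after ">>>" as name([rows], argument=value, ...), one row to a line, values as JSON. move_arm: Moves the arm, as the interface text tells. Its arguments: {"type":"object","properties":{"targets":{"type":"array","items":{"type":"array"}},"squeeze":{"type":"number"}},"required":["targets"]}

```bash
mkdir -p pics; cat > h.py <<'E'
import numpy as np, cv2
from workcell import env
def cam(n): return env.read_camera(n)
def proj(p,c):
    E=np.array(c["extrinsics"]); q=E[:3,:3]@np.array(p)+E[:3,3]
    f=192/np.tan(np.radians(c["fovy"])/2); return c["cx"]+f*q[0]/-q[2], c["cy"]-f*q[1]/-q[2]
def ray(u,v,c):
    E=np.array(c["extrinsics"]); f=192/np.tan(np.radians(c["fovy"])/2)
    d=E[:3,:3].T@np.array([(u-c["cx"])/f,-(v-c["cy"])/f,-1]); o=-E[:3,:3].T@E[:3,3]; return o,d/np.linalg.norm(d)
def atz(u,v,c,z):
    o,d=ray(u,v,c); return o+d*(z-o[2])/d[2]
def save(c,n,s=1.5): cv2.imwrite("pics/"+n,cv2.resize(c["pixels"][:,:,::-1],None,fx=s,fy=s))
E
python3 - <<'E'
from h import *
s=env.get_state(); print({k:np.round(v,3).tolist() for k,v in s.items()})
for n in("top","side"):
    c=cam(n); save(c,n+"0.png"); print(n,[k for k in c],c["fovy"],c["cx"],c["cy"],np.round(ray(256,192,c),3).tolist())
    for t in["balance","pan_center","cal_port","weight_100","weight_50","weight_block","stylus","stylus_stand","slope_case","wash_bottle"]:
        r=env.landmark_of(t,c); print(t,[(np.round(x["centre"],3).tolist(),round(x["confidence"],2)) for x in r[:2]])
print(env.get_state()["clock"])
E
```

```text
{'clock': 0.0, 'joint_pos': [1.097, 0.314, 0.045, 1.304, 0.0, 1.431], 'qvel': [0.001, 0.0, -0.002, 0.001, 0.001, 0.0], 'tau': [0.0, -48.063, 29.853, 0.019, -0.0, 0.0], 'tcp_pos': [0.188, 0.543, 0.23], 'orientation': [-0.0, 0.166, 0.986, -0.001], 'wrist_force': [0.663, 0.344, 0.482], 'ft_torque': [0.043, -0.006, -0.047], 'grip_force': 0.0, 'finger_gap': 0.085}
top ['pixels', 'fovy', 'cx', 'cy', 'extrinsics', 'shot'] 51.1533485107098 264.8562193270677 191.17529996817063 [[0.414, 0.031, 1.167], [0.144, 0.011, -0.99]]
balance [([0.577, -0.323, -0.002], 0.71), ([0.493, -0.154, -0.002], 0.69)]
pan_center [([0.519, -0.15, 0.082], 0.74)]
cal_port [([0.626, -0.183, 0.065], 0.73)]
weight_100 [([0.45, 0.165, 0.009], 0.55), ([0.432, 0.078, 0.008], 0.5)]
weight_50 [([0.45, 0.165, 0.009], 0.55), ([0.432, 0.078, 0.008], 0.5)]
weight_block [([0.446, 0.127, -0.001], 0.96)]
stylus [([0.441, 0.322, 0.005], 0.6)]
stylus_stand [([0.437, 0.321, -0.001], 0.93)]
slope_case []
wash_bottle [([0.764, 0.024, 0.002], 0.6)]
side ['pixels', 'fovy', 'cx', 'cy', 'extrinsics', 'shot'] 52.657203159737705 247.61229565711494 187.23916110875325 [[0.207, 1.151, 0.547], [0.258, -0.885, -0.387]]
balance [([0.493, -0.153, 0.002], 0.84), ([0.451, 0.167, 0.013], 0.23)]
pan_center [([0.521, -0.154, 0.088], 0.58)]
cal_port [([0.63, -0.184, 0.066], 0.72)]
weight_100 [([0.432, 0.082, 0.011], 0.56), ([0.453, 0.171, 0.014], 0.44)]
weight_50 [([0.432, 0.082, 0.011], 0.56), ([0.453, 0.171, 0.014], 0.44)]
weight_block [([0.44, 0.122, 0.0], 0.74)]
stylus []
stylus_stand [([0.436, 0.323, -0.002], 0.87)]
slope_case []
wash_bottle []
1.1
```

View pics/top0.png

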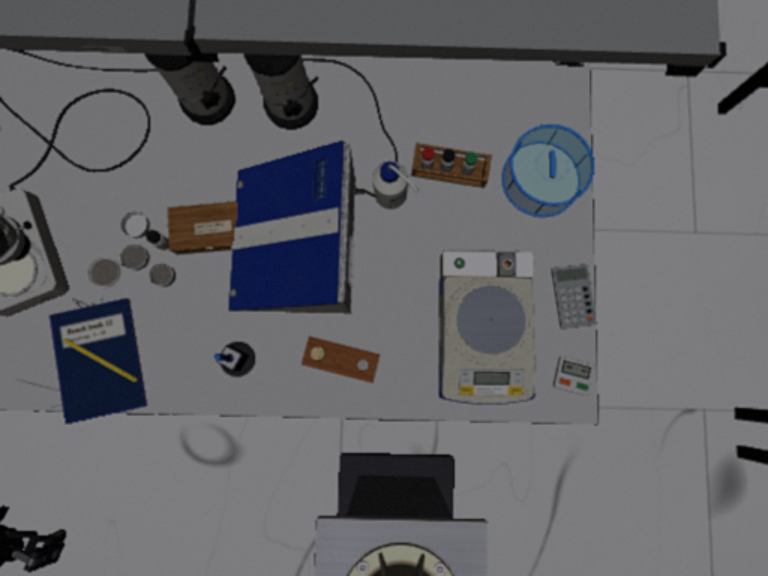

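View pics/side0.png

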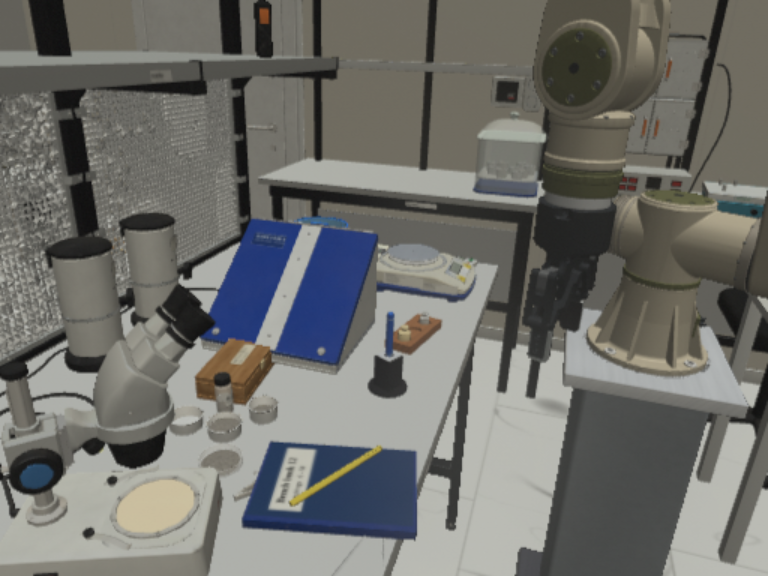

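The pictures agree with the networks: the brass weight is at top-view px (317,353) and the steel one at (362,365). The stylus stand is at (236,358). The balance is at the right, with its pan at (491,320) and the port at (508,263). The case's front edge is near row 310. Next I refine these positions.

```bash
cat >> h.py <<'E'
from scipy.spatial.transform import Rotation as Ro
def delta(t,yaw=None):
    "tool-frame mm shift from measured pose to world target t; yaw=wanted world angle of tool y -> turn about tool z (10 deg units)"
    s=env.get_state(); w,x,y,z=s["orientation"]; R=Ro.from_quat([x,y,z,w]).as_matrix()
    print("tcp",np.round(s["tcp_pos"],4),"tooly",round(float(np.degrees(np.arctan2(R[1,1],R[0,1]))),1),"tilt",np.round(R[:,2],3),"F",np.round(s["wrist_force"],2),"gap",s["finger_gap"],"t",s["clock"])
    print("tool shift mm",np.round(R.T@(np.array(t)-s["tcp_pos"])*1000,1))
E
python3 - <<'E'
from h import *
for n in("top","side"):
    c=cam(n)
    for t,z in[("weight_100",.036),("weight_50",.032),("stylus",.142),("pan",.0845),("cal_port",.066),("slope_case",.03),("stylus_stand",.064)]:
        try: r=env.regions_of(t,c)
        except Exception as e: print(t,e); continue
        for x in r[:2]:
            v,u=np.nonzero(x["mask"]); print(n,t,round(x["confidence"],2),len(u),u.min(),u.max(),v.min(),v.max(),"cen",round(u.mean(),1),round(v.mean(),1),np.round(atz(u.mean(),v.mean(),c,z),4))
    if n=="top":
        for (u,v,z) in[(350,310,.215),(230,308,.03),(352,312,0)]: print("case",atz(u/1.5,v/1.5,c,z))
        p=c["pixels"]; crop=np.hstack([cv2.resize(p[b:b+60,a:a+75],(400,320),interpolation=cv2.INTER_CUBIC) for a,b in[(125,210),(195,210)]]); crop2=np.hstack([cv2.resize(p[b:b+60,a:a+75],(400,320),interpolation=cv2.INTER_CUBIC) for a,b in[(290,150),(290,185)]])
        cv2.imwrite("pics/crop.png",cv2.resize(np.vstack([crop,crop2])[:,:,::-1],(750,600)))
delta([.4515,.168,.12])
E
```

```text
top weight_100 0.48 56 207 215 232 239 cen 211.1 235.6 [0.4518 0.1651 0.036 ]
top weight_50 0.48 56 207 215 232 239 cen 211.1 235.6 [0.452  0.1656 0.032 ]
top stylus 0.26 6208 292 355 167 269 cen 323.6 218.0 [ 0.4999 -0.1333  0.142 ]
top stylus 0.18 22 239 243 241 245 cen 241.1 243.1 [0.4312 0.0759 0.142 ]
top pan 0.58 1022 367 396 177 219 cen 381.7 197.3 [ 0.5652 -0.3018  0.0845]
top pan 0.55 1609 304 349 191 235 cen 326.7 213.2 [ 0.5181 -0.1509  0.0845]
top cal_port 0.78 6276 292 355 167 269 cen 323.5 218.0 [ 0.5063 -0.1452  0.066 ]
top cal_port 0.63 48 143 153 236 240 cen 148.1 238.1 [0.4401 0.332  0.066 ]
top stylus_stand 0.88 386 147 169 228 250 cen 158.4 239.3 [0.4375 0.3044 0.064 ]
case [0.51560894 0.09389783 0.215     ]
case [0.53351404 0.33318655 0.03      ]
case [0.53471839 0.10418631 0.        ]
side weight_100 0.42 89 265 273 216 228 cen 269.2 222.2 [0.447  0.1842 0.036 ]
side weight_100 0.42 44 279 285 209 216 cen 282.2 212.5 [0.4268 0.1081 0.036 ]
side weight_50 0.42 89 265 273 216 228 cen 269.2 222.2 [0.4488 0.1767 0.032 ]
side weight_50 0.42 44 279 285 209 216 cen 282.2 212.5 [0.4286 0.1    0.032 ]
side stylus 0.52 140 257 262 208 237 cen 259.3 223.0 [0.4172 0.3965 0.142 ]
side stylus 0.33 423 262 293 210 236 cen 276.8 223.2 [0.3799 0.383  0.142 ]
side pan 0.57 328 259 292 163 174 cen 274.9 168.2 [ 0.5172 -0.1421  0.0845]
side stylus_stand 0.64 629 244 271 235 265 cen 257.8 251.2 [0.4197 0.3902 0.064 ]
tcp [0.1884 0.5433 0.2313] tooly 70.9 tilt [ 0.  0. -1.] F [ 0.24 -0.15 -0.07] gap 0.0852656636596343 t 1.9
tool shift mm [-371.5 -268.4  111.3]
```

View pics/crop.png

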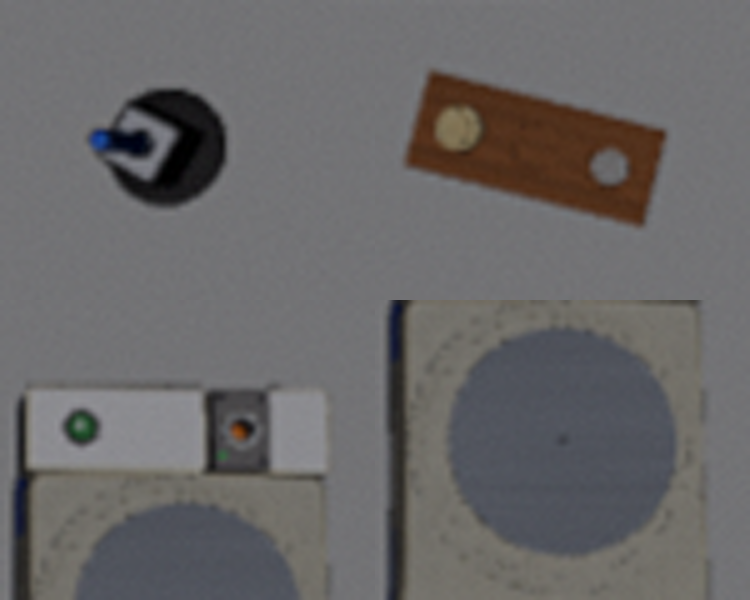

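>>> move_arm([
  [[-45,-32,5],[0,0,0],-1],
  [[-90,-65,10],[0,0,0],-1],
  [[-135,-97,15],[0,0,0],-1],
  [[-180,-130,20],[0,0,0],-1],
  [[-225,-162,20],[0,0,0],-1],
])

```text
clock: 2.52
tcp_pos: [0.3485, 0.3149, 0.2111]
orientation: [0.0, 0.166, 0.986, 0.0]
wrist_force: [0.5, 0.8, 0.3]
finger_gap: 0.0857
grip_force: 0.0
```

>>> move_arm([
  [[-45,-32,0],[0,0,0],-1],
  [[-90,-65,0],[0,0,0],-1],
  [[-130,-94,10],[0,0,0],-1],
  [[-147,-107,30],[0,0,0],-0.5],
  [[-147,-107,70],[0,0,0],-0.3],
])

```text
clock: 3.15
tcp_pos: [0.4546, 0.166, 0.1421]
orientation: [0.002, 0.168, 0.986, 0.001]
wrist_force: [0.4, -0.9, -0.0]
finger_gap: 0.0559
grip_force: 0.0
```

```bash
python3 - <<'E'
from h import *
c=cam("top"); print("stylus top",atz(144.8,238,c,.142),"port",atz(338.2,176.4,c,.066),"pan",atz(327.4,213,c,.0845),"w100",atz(211.1,235.6,c,.038))
delta([.452,.167,.02])
c=cam("side"); save(dict(pixels=c["pixels"][130:290,180:380]),"side1.png",4)
E
```

```text
stylus top [0.43825181 0.31958425 0.142     ] port [ 0.62383566 -0.18626801  0.066     ] pan [ 0.51858031 -0.1528893   0.0845    ] w100 [0.45171962 0.16491455 0.038     ]
tcp [0.45   0.1657 0.1361] tooly 70.7 tilt [-0.005 -0.001 -1.   ] F [-1.67 -0.29 -3.61] gap 0.05568385567875031 t 3.2
tool shift mm [ -2.    2.2 116.1]
```

View pics/side1.png

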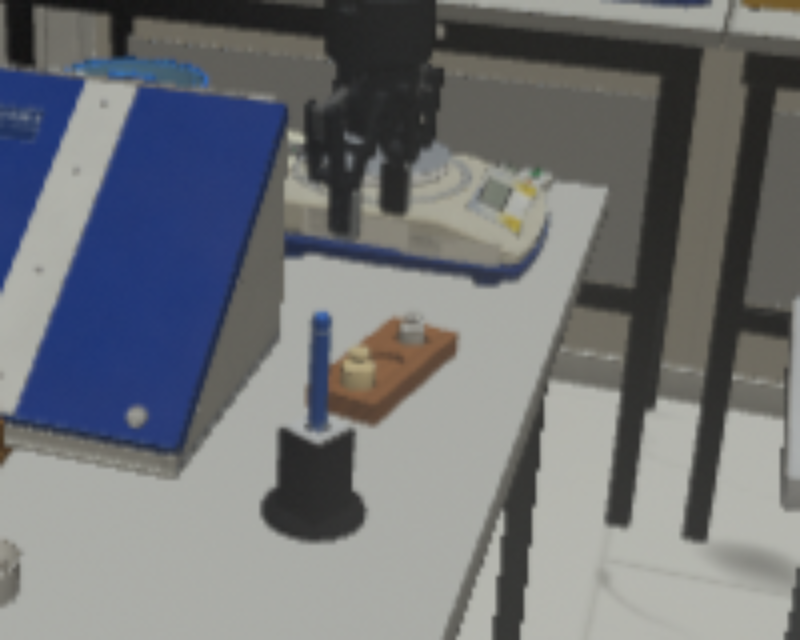

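The gripper is above the brass weight, which sits at crop px (358,370), and the path down is clear.

>>> move_arm([
  [[-1,1,35],[0,0,0],-0.3],
  [[-1,1,70],[0,0,0],-0.3],
  [[-1,1,95],[0,0,0],-0.3],
  [[-1,1,105],[0,0,0],-0.3],
  [[-1,1,105],[0,0,0],-0.3],
])

```text
clock: 3.88
tcp_pos: [0.4532, 0.1682, 0.0368]
orientation: [0.0, 0.166, 0.986, 0.0]
wrist_force: [0.2, 0.1, -0.3]
finger_gap: 0.0556
grip_force: 0.0
```

```bash
python3 - <<'E'
from h import *
delta([.4515,.166,.0205])
c=cam("side"); save(dict(pixels=c["pixels"][180:260,220:320]),"side2.png",7)
E
```

```text
tcp [0.4532 0.1682 0.0368] tooly 70.9 tilt [ 0.  0. -1.] F [ 0.21  0.09 -0.3 ] gap 0.0556271288113006 t 3.875
tool shift mm [ 0.9 -2.6 16.3]
```

View pics/side2.png

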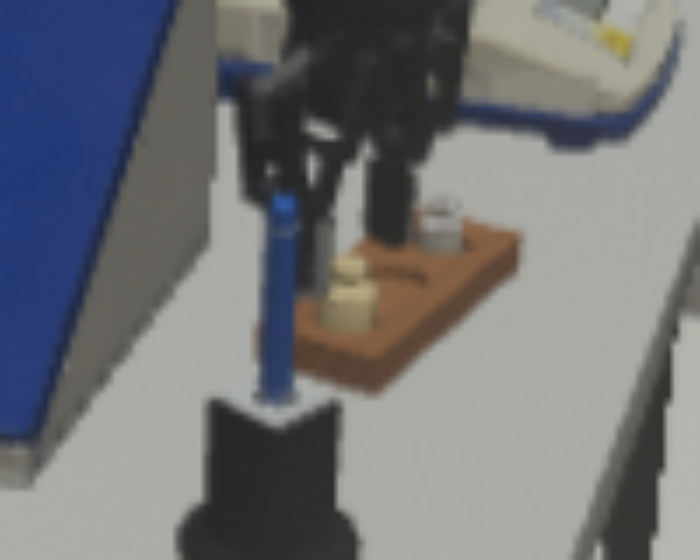

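```bash
python3 - <<'E'
from h import *
c=cam("side")
def q(p): u,v=proj(p,c); return round((u-220)*7),round((v-180)*7)
t=np.array([.4532,.1682,.045]); y=np.array([.327,.945,0])
print("fingers tips",q(t+y*.035),q(t-y*.035)," knob top at est",q([.4515,.166,.044]),"base",q([.4515,.166,.018]), "stylus top",q([.438,.320,.142]))
for d in(.447,.451,.455): print(d,[q([d,yy,.044]) for yy in(.160,.165,.17)])
E
```

```text
fingers tips (292, 287) (388, 229)  knob top at est (346, 258) base (343, 313) stylus top (281, 197)
0.447 [(360, 254), (357, 259), (354, 264)]
0.451 [(351, 252), (348, 257), (345, 262)]
0.455 [(342, 250), (339, 255), (336, 260)]
```

>>> move_arm([
  [[2,-3,8],[0,0,0],-0.3],
  [[2,-3,16],[0,0,0],-0.3],
  [[2,-3,16],[0,0,0],-0.1],
  [[2,-3,16],[0,0,0],0.2],
  [[2,-3,16],[0,0,0],0.6],
], squeeze=25)

```text
clock: 4.6
tcp_pos: [0.4504, 0.1659, 0.0206]
orientation: [0.0, 0.166, 0.986, 0.0]
wrist_force: [0.6, -0.8, -0.1]
finger_gap: 0.0232
grip_force: 24.5
```

>>> move_arm([
  [[0,0,0],[0,0,0],1],
  [[0,0,0],[0,0,0],1],
])

```text
clock: 4.85
tcp_pos: [0.4504, 0.1659, 0.0206]
orientation: [0.0, 0.166, 0.986, 0.0]
wrist_force: [0.1, 0.3, 2.7]
finger_gap: 0.0236
grip_force: 24.6
```

>>> move_arm([
  [[0,0,-5],[0,0,0],1],
  [[0,0,-15],[0,0,0],1],
  [[0,0,-40],[0,0,0],1],
  [[0,0,-80],[0,0,0],1],
  [[0,0,-110],[0,0,0],1],
])

```text
clock: 5.48
tcp_pos: [0.4503, 0.1655, 0.1324]
orientation: [0.001, 0.166, 0.986, -0.0]
wrist_force: [1.0, 0.4, -1.3]
finger_gap: 0.023
grip_force: 24.8
```

>>> move_arm([
  [[0,0,-10],[0,0,0],1],
  [[0,0,-10],[0,0,0],1],
])

```text
clock: 5.72
tcp_pos: [0.4503, 0.1657, 0.1406]
orientation: [0.0, 0.166, 0.986, 0.0]
wrist_force: [-0.2, -0.7, -1.4]
finger_gap: 0.0229
grip_force: 24.8
```

```bash
python3 - <<'E'
from h import *
delta([.5185,-.152,.14])
c=cam("side"); save(dict(pixels=c["pixels"][150:230,220:320]),"side3.png",7)
E
```

```text
tcp [0.4503 0.1657 0.1406] tooly 70.9 tilt [ 0.001  0.    -1.   ] F [-0.24 -0.68 -1.37] gap 0.022938888594120233 t 5.725
tool shift mm [-168.5 -277.8    0.6]
```

View pics/side3.png

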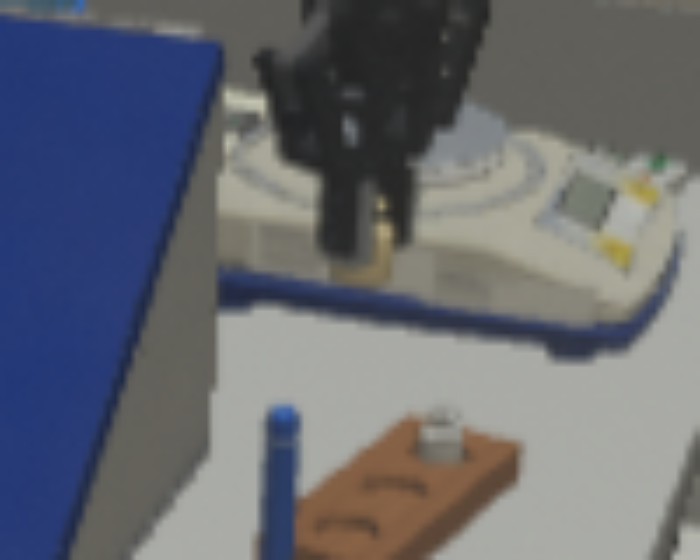

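The weight hangs upright in the fingers at crop px (362,255), and the steel weight is undisturbed. I'll carry it in front of the case.

>>> move_arm([
  [[-6,-33,0],[0,0,0],1],
  [[-12,-66,0],[0,0,0],1],
  [[-25,-104,0],[0,0,0],1],
  [[-38,-141,0],[0,0,0],1],
  [[-51,-179,0],[0,0,0],1],
])

```text
clock: 6.4
tcp_pos: [0.4384, -0.0211, 0.1387]
orientation: [-0.001, 0.166, 0.986, 0.0]
wrist_force: [0.2, 0.3, -0.9]
finger_gap: 0.0233
grip_force: 24.8
```

>>> move_arm([
  [[-35,-29,0],[0,0,0],1],
  [[-70,-58,0],[0,0,0],1],
  [[-105,-87,0],[0,0,0],1],
  [[-118,-99,0],[0,0,0],1],
  [[-118,-99,0],[0,0,0],1],
])

```text
clock: 7.02
tcp_pos: [0.518, -0.1526, 0.1387]
orientation: [-0.001, 0.167, 0.986, 0.001]
wrist_force: [-0.1, 0.2, -0.7]
finger_gap: 0.0234
grip_force: 24.9
```

```bash
python3 - <<'E'
from h import *
delta([.519,-.1525,.0951])
E
```

```text
tcp [ 0.518  -0.1526  0.1387] tooly 70.8 tilt [-0.003  0.001 -1.   ] F [-0.11  0.22 -0.68] gap 0.023362318401768136 t 7.025
tool shift mm [-1.   0.4 43.6]
```

>>> move_arm([
  [[-1,0,15],[0,0,0],1],
  [[-1,0,30],[0,0,0],1],
  [[-1,0,38],[0,0,0],1],
  [[-1,0,40],[0,0,0],1],
  [[-1,0,40],[0,0,0],1],
])

```text
clock: 7.65
tcp_pos: [0.5197, -0.1525, 0.1003]
orientation: [0.0, 0.166, 0.986, 0.0]
wrist_force: [0.4, -0.3, -0.1]
finger_gap: 0.023
grip_force: 24.9
```

>>> move_arm([
  [[0,0,1],[0,0,0],1],
  [[0,0,2],[0,0,0],1],
  [[0,0,2],[0,0,0],1],
])

```text
clock: 8.02
tcp_pos: [0.5198, -0.1527, 0.0984]
orientation: [0.0, 0.166, 0.986, 0.0]
wrist_force: [1.1, -0.3, -1.1]
finger_gap: 0.0233
grip_force: 24.9
```

>>> move_arm([
  [[0,0,1],[0,0,0],1],
  [[0,0,2],[0,0,0],1],
  [[0,0,2],[0,0,0],1],
])

```text
clock: 8.4
tcp_pos: [0.5196, -0.1526, 0.0961]
orientation: [-0.0, 0.166, 0.986, 0.0]
wrist_force: [-0.7, 0.6, -0.0]
finger_gap: 0.0231
grip_force: 24.9
```

>>> move_arm([
  [[0,0,1],[0,0,0],1],
  [[0,0,1.5],[0,0,0],1],
  [[0,0,1.5],[0,0,0],1],
])

```text
clock: 8.78
tcp_pos: [0.5197, -0.1527, 0.0948]
orientation: [0.0, 0.166, 0.986, 0.0]
wrist_force: [0.4, 0.6, 0.4]
finger_gap: 0.0233
grip_force: 24.9
```

```bash
python3 - <<'E'
from h import *
delta([.519,-.1525,.0951])
f=[]
for _ in range(4): cam("top"); f.append(env.get_state()["wrist_force"])
print(np.round(f,2))
c=cam("side"); save(dict(pixels=c["pixels"][120:200,230:330]),"side4.png",7)
E
```

```text
tcp [ 0.5197 -0.1527  0.0948] tooly 70.9 tilt [ 0. -0. -1.] F [0.36 0.55 0.41] gap 0.023273526828603827 t 8.775
tool shift mm [ 0.7 -0.1 -0.3]
[[-0.56 -0.51 -0.21]
 [ 0.17 -0.04 -0.46]
 [ 0.16 -0.11 -0.16]
 [-0.42 -0.17 -0.01]]
```

View pics/side4.png

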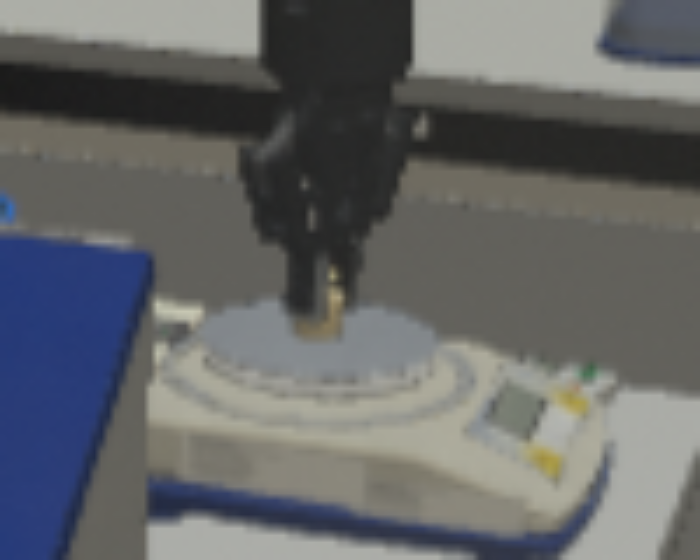

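The weight is at the pan's middle, and its load has come off the wrist (about -1 N while carried, about 0 N now). I'll go down 0.5 mm more and open gently.

>>> move_arm([
  [[0,0,0.5],[0,0,0],1],
  [[0,0,0.5],[0,0,0],0.4],
  [[0,0,0.5],[0,0,0],0.2],
  [[0,0,0.5],[0,0,0],0.0],
  [[0,0,0.5],[0,0,0],-0.2],
])

```text
clock: 9.65
tcp_pos: [0.5197, -0.1527, 0.0943]
orientation: [0.0, 0.166, 0.986, 0.0]
wrist_force: [0.4, -0.4, -0.1]
finger_gap: 0.0512
grip_force: 0.0
```

>>> move_arm([
  [[0,0,0],[0,0,0],-0.3],
  [[0,0,-10],[0,0,0],-0.3],
  [[0,0,-30],[0,0,0],-0.3],
  [[0,0,-60],[0,0,0],-0.3],
  [[0,0,-110],[0,0,0],-0.3],
])

```text
clock: 10.28
tcp_pos: [0.5187, -0.1522, 0.2046]
orientation: [-0.001, 0.166, 0.986, 0.0]
wrist_force: [1.0, 0.1, 0.6]
finger_gap: 0.0555
grip_force: 0.0
```

```bash
python3 - <<'E'
from h import *
delta([.44,-.02,.21])
c=cam("side"); save(dict(pixels=c["pixels"][120:200,230:330]),"side5.png",7)
c=cam("top")
for n in("weight_100",): print([(np.round(x["centre"],3),x["confidence"]) for x in env.landmark_of(n,c)])
E
```

```text
tcp [ 0.5187 -0.1522  0.2046] tooly 70.9 tilt [-0.003  0.001 -1.   ] F [0.99 0.07 0.59] gap 0.05551538252515842 t 10.275
tool shift mm [117.6  99.1  -5.1]
[(array([ 0.519, -0.152,  0.084]), 0.59), (array([0.434, 0.083, 0.01 ]), 0.48)]
```

View pics/side5.png

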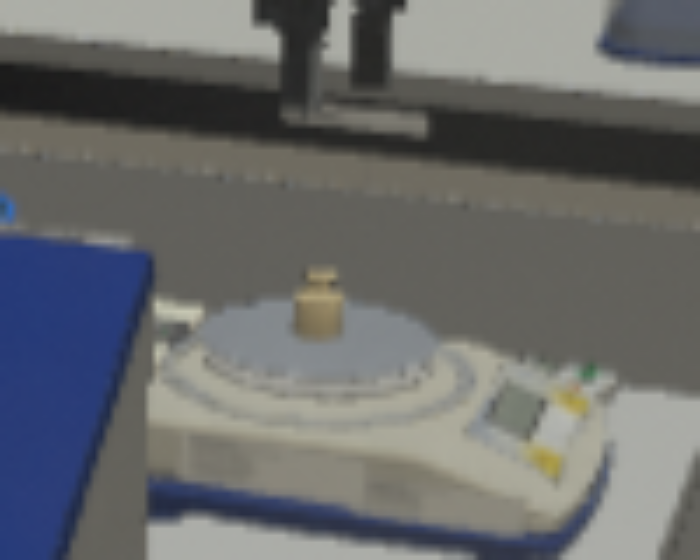

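The weight stands upright in the middle of the pan at crop px (320,310) and has been let go. Now the stylus.

>>> move_arm([
  [[39,33,-8],[0,0,0],-0.3],
  [[78,66,-15],[0,0,0],-0.3],
  [[118,99,-15],[0,0,0],-0.3],
  [[136,149,-15],[0,0,0],-0.3],
  [[153,199,-15],[0,0,0],-0.3],
])

```text
clock: 11.05
tcp_pos: [0.4394, 0.0868, 0.219]
orientation: [-0.0, 0.167, 0.986, 0.0]
wrist_force: [0.7, -0.5, -0.1]
finger_gap: 0.0554
grip_force: 0.0
```

>>> move_arm([
  [[18,52,0],[0,0,0],-0.3],
  [[37,104,0],[0,0,0],-0.3],
  [[55,156,0],[0,0,0],-0.3],
  [[72,203,0],[0,0,0],-0.3],
  [[78,220,0],[0,0,0],-0.3],
])

```text
clock: 11.68
tcp_pos: [0.4378, 0.3211, 0.2184]
orientation: [-0.001, 0.165, 0.986, -0.0]
wrist_force: [-0.6, -0.7, 0.1]
finger_gap: 0.0555
grip_force: 0.0
```

>>> move_arm([
  [[0,0,0],[0,0,0],-0.3],
  [[0,0,0],[0,0,0],-0.3],
])

```text
clock: 11.92
tcp_pos: [0.4386, 0.3177, 0.219]
orientation: [-0.0, 0.167, 0.986, -0.0]
wrist_force: [-0.6, 0.7, -0.3]
finger_gap: 0.0558
grip_force: 0.0
```

```bash
python3 - <<'E'
from h import *
delta([.437,.3205,.086])
c=cam("side")
for n in("stylus","stylus_stand"): print(n,[(np.round(x["centre"],4),x["confidence"]) for x in env.landmark_of(n,c)])
# blue handle pixels
p=c["pixels"].astype(int); m=(p[:,:,2]>p[:,:,0]*1.7)&(p[:,:,2]>60); 
for v in range(200,240,3):
    u=np.nonzero(m[v,245:275])[0]+245
    if len(u): print(v,u.min(),u.max(),round(u.mean(),2))
for z in(.142,.12,.1,.08,.066): print(z,[np.round(proj([x,.3205,z],c),1).tolist() for x in(.433,.437,.441)])
E
```

```text
tcp [0.4386 0.3177 0.219 ] tooly 70.8 tilt [-0.001 -0.001 -1.   ] F [-0.59  0.65 -0.27] gap 0.055804265762733035 t 11.925
tool shift mm [  2.3   2.3 133. ]
stylus [(array([ 0.5227, -0.1522,  0.0875]), 0.49)]
stylus_stand [(array([ 4.381e-01,  3.231e-01, -1.000e-04]), 0.94)]
209 259 261 260.0
212 259 261 260.0
215 259 261 260.0
218 259 261 260.0
221 258 261 259.5
224 258 261 259.5
227 258 261 259.5
230 258 260 259.0
233 258 260 259.0
236 259 259 259.0
0.142 [[262.0, 208.5], [260.5, 208.2], [258.9, 208.0]]
0.12 [[261.7, 216.6], [260.1, 216.3], [258.6, 216.0]]
0.1 [[261.4, 223.8], [259.8, 223.5], [258.3, 223.2]]
0.08 [[261.0, 230.9], [259.5, 230.6], [258.0, 230.3]]
0.066 [[260.8, 235.8], [259.3, 235.5], [257.8, 235.2]]
```

>>> move_arm([
  [[2,2.5,20],[0,0,0],-0.3],
  [[2,2.5,60],[0,0,0],-0.3],
  [[2,2.5,100],[0,0,0],-0.3],
  [[2,2.5,125],[0,0,0],-0.3],
  [[2,2.5,133],[0,0,0],-0.3],
], squeeze=20)

```text
clock: 12.7
tcp_pos: [0.4368, 0.3205, 0.0849]
orientation: [-0.001, 0.167, 0.986, -0.001]
wrist_force: [-0.2, 1.5, 0.0]
finger_gap: 0.0555
grip_force: 0.0
```

>>> move_arm([
  [[0,0,0],[0,0,0],0.2],
  [[0,0,0],[0,0,0],0.5],
  [[0,0,0],[0,0,0],0.7],
  [[0,0,0],[0,0,0],1],
  [[0,0,0],[0,0,0],1],
])

```text
clock: 13.32
tcp_pos: [0.4384, 0.3223, 0.0873]
orientation: [0.001, 0.166, 0.986, 0.001]
wrist_force: [-0.4, -0.4, 6.0]
finger_gap: 0.0113
grip_force: 20.4
```

```bash
python3 - <<'E'
from h import *
f=[]
for _ in range(4): cam("top"); s=env.get_state(); f.append(list(s["wrist_force"])+list(s["ft_torque"]))
print(np.round(np.mean(f,0),2))
delta([.437,.3205,.086])
E
```

```text
[ 0.09 -0.21  5.93 -0.12 -0.   -0.  ]
tcp [0.4384 0.3223 0.0873] tooly 70.9 tilt [ 0.002  0.001 -1.   ] F [ 0.44 -0.47  5.35] gap 0.011334750282710698 t 13.525
tool shift mm [ 0.7 -2.2  1.3]
```

>>> move_arm([
  [[0,0,-1],[0,0,0],1],
  [[0,0,-2],[0,0,0],1],
  [[0,0,-3],[0,0,0],1],
  [[0,0,-3],[0,0,0],1],
  [[0,0,-3],[0,0,0],1],
], squeeze=60)

```text
clock: 14.15
tcp_pos: [0.4376, 0.322, 0.0892]
orientation: [-0.0, 0.166, 0.986, 0.0]
wrist_force: [1.1, 0.0, -0.4]
finger_gap: 0.0109
grip_force: 58.4
```

```bash
python3 - <<'E'
from h import *
f=[]
for _ in range(4): cam("top"); s=env.get_state(); f.append(list(s["wrist_force"])+list(s["ft_torque"]))
print(np.round(np.mean(f,0),2))
delta([.437,.3205,.086])
E
```

```text
[ 0.73  0.85 -1.16  0.16 -0.17 -0.  ]
tcp [0.4376 0.3219 0.0893] tooly 70.9 tilt [-0.  0. -1.] F [ 0.59  0.67 -0.55] gap 0.010389724174140176 t 14.35
tool shift mm [ 0.1 -1.5  3.3]
```

>>> move_arm([
  [[0,0,-15],[0,0,0],1],
  [[0,0,-35],[0,0,0],1],
  [[0,0,-60],[0,0,0],1],
  [[0,0,-90],[0,0,0],1],
  [[0,0,-120],[0,0,0],1],
])

```text
clock: 14.98
tcp_pos: [0.4371, 0.3216, 0.2113]
orientation: [-0.0, 0.166, 0.986, -0.0]
wrist_force: [-0.4, -0.7, -0.8]
finger_gap: 0.0107
grip_force: 58.8
```

>>> move_arm([
  [[0,0,0],[0,0,0],1],
  [[0,0,0],[0,0,0],1],
])

```text
clock: 15.22
tcp_pos: [0.4372, 0.3217, 0.2092]
orientation: [-0.0, 0.166, 0.986, -0.0]
wrist_force: [-0.9, -0.2, -0.1]
finger_gap: 0.0105
grip_force: 58.8
```

```bash
python3 - <<'E'
from h import *
delta([.44,-.02,.21])
t=env.get_state()["tcp_pos"]
c=cam("side"); 
for n in("stylus","stylus_tip"): print(n,[(np.round(x["centre"],4),x["confidence"]) for x in env.landmark_of(n,c)])
for z in(-.0813,-.03): print("expected px",np.round(proj(t+np.array([0,0,z]),c),1))
u,v=proj(t+np.array([0,0,-.05]),c); u=int(u);v=int(v); print("crop org",u-40,v-30)
save(dict(pixels=c["pixels"][v-30:v+40,u-40:u+40]),"side6.png",8)
E
```

```text
tcp [0.4372 0.3217 0.2092] tooly 70.9 tilt [-0. -0. -1.] F [-0.94 -0.18 -0.07] gap 0.010541198455229836 t 15.225
tool shift mm [-114.6 -321.9   -0.8]
stylus [(array([0.4415, 0.3227, 0.1273]), 0.69)]
stylus_tip [(array([0.4376, 0.3212, 0.127 ]), 0.6)]
expected px [260.  213.6]
expected px [260.9 194.5]
crop org 220 172
```

View pics/side6.png

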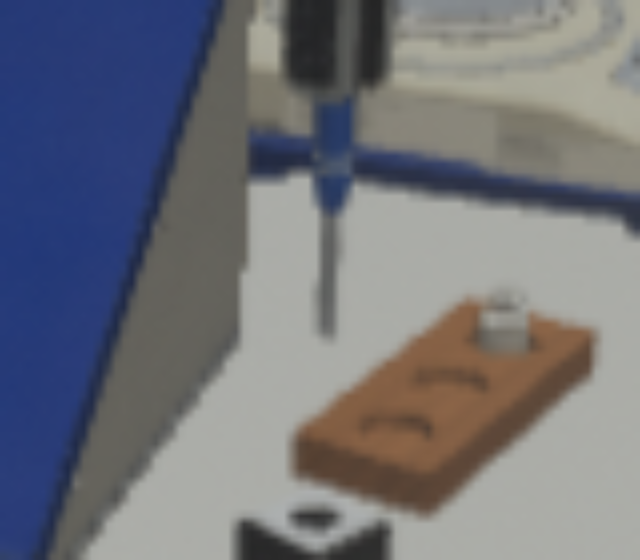

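The stylus is held vertically with its tip at crop px (327,337), about 81.5 mm below the TCP. Before crossing I'll refine the port position, while the top view is clear.

```bash
python3 - <<'E'
from h import *
cs=[cam("top") for _ in range(4)]; c=cs[-1]
p=np.mean([x["pixels"].astype(float) for x in cs],0)
L=[x["centre"] for k in cs for x in env.landmark_of("cal_port",k)[:1]]; print("port lm",np.round(L,4).tolist())
L=[x["centre"] for k in cs for x in env.landmark_of("pan_center",k)[:1]]; print("pan lm",np.round(L,4).tolist())
g=p[168:185,328:348]; print(np.round(g.mean(2)).astype(int)); print(np.round(g[:,:,0]-g[:,:,2]).astype(int))
# weight knob / body brass on pan
w=p[195:232,308:348]; m=(w[:,:,0]-w[:,:,2])>25; v,u=np.nonzero(m); print("brass",len(u),u.min()+308,u.max()+308,v.min()+195,v.max()+195,u.mean()+308,v.mean()+195, atz(u.mean()+308,v.mean()+195,c,.11))
print("expected weight px: base/ top", proj([.5197,-.1527,.084],c), proj([.5197,-.1527,.106],c),proj([.5197,-.1527,.118],c))
E
```

```text
port lm [[0.6257, -0.1821, 0.0671], [0.6257, -0.1835, 0.0675], [0.6283, -0.1835, 0.0678], [0.6283, -0.1823, 0.0658]]
pan lm [[0.5182, -0.1489, 0.0826], [0.5174, -0.1482, 0.0844], [0.5189, -0.1493, 0.0861], [0.52, -0.1495, 0.0814]]
[[136 132 116  84  64  61  66  73  76  76  75  75  75  73  74  91 120 131
  133 135]
 [149 150 117  55  41  46  51  68  74  75  73  74  73  65  51  91 137 148
  148 146]
 [149 148 117  52  43  64  68  73  75  75  76  75  74  68  60  92 135 150
  146 146]
 [146 148 118  54  42  71  78  76  76  75  78  73  73  75  72  87 132 147
  145 145]
 [147 147 126  62  43  70  76  81  87  86  88  90  89  81  73  86 131 148
  146 146]
 [147 149 140  76  44  69  74  92  98  87  80 101 112  89  72  86 131 148
  147 145]
 [146 148 141  78  43  68  75  97  77  46  30  46  80  88  76  86 130 148
  147 146]
 [146 148 142  78  43  70  89  93  75  58  40  24  41  96  91  87 131 147
  147 146]
 [146 148 140  77  44  70  90 102  92  82  61  34  54 102  92  88 130 148
  145 146]
 [146 148 139  74  38  66  70  95  98  88  74  64  94 100  79  85 131 148
  146 145]
 [146 149 139  75  
[... 1644 characters left out ...]
 0   0   0   0  -2  -4  -5
   -5  -5]
 [ -6  -6   4   5   1  -4  -8  -4   0   0   0   0  -1  -1  -2  -2  -4  -5
   -5  -4]
 [ -3  -4   3   6   0  -1  -1   0  -1   0  -1  -1  -1   0  -2  -3  -4  -4
   -5  -5]
 [  6   4   6   4   0  -1   0   0   0   0   0   0   0  -1   0   1   2   2
    1   0]
 [ 13  14  11   8   9   9  10   9   9   9   9   9   9   8  10  11  13  14
   12  10]]
brass 66 325 333 207 215 329.06060606060606 211.27272727272728 [ 0.52082075 -0.15298046  0.11      ]
expected weight px: base/ top (np.float64(327.2994460310391), np.float64(212.60408570240122)) (np.float64(328.6952156846478), np.float64(211.8346541872718)) (np.float64(329.4808047570152), np.float64(211.40159061646125))
```

>>> move_arm([
  [[-20,-55,-15],[0,0,0],1],
  [[-39,-110,-31],[0,0,0],1],
  [[-59,-165,-31],[0,0,0],1],
  [[-78,-220,-31],[0,0,0],1],
  [[-98,-275,-31],[0,0,0],1],
])

```text
clock: 16.6
tcp_pos: [0.44, 0.0283, 0.2407]
orientation: [0.001, 0.166, 0.986, 0.0]
wrist_force: [1.1, -0.3, -0.7]
finger_gap: 0.0107
grip_force: 58.8
```

>>> move_arm([
  [[-13,-38,0],[0,0,0],1],
  [[-26,-76,0],[0,0,0],1],
  [[-80,-92,0],[0,0,0],1],
  [[-135,-109,0],[0,0,0],1],
  [[-190,-125,0],[0,0,0],1],
])

```text
clock: 17.23
tcp_pos: [0.58, -0.1518, 0.2406]
orientation: [0.0, 0.166, 0.986, -0.0]
wrist_force: [1.3, -0.3, 0.4]
finger_gap: 0.0101
grip_force: 58.8
```

>>> move_arm([
  [[-40,-12,0],[0,0,0],1],
  [[-56,-17,0],[0,0,0],1],
  [[-56,-17,0],[0,0,0],1],
  [[-56,-17,0],[0,0,0],1],
])

```text
clock: 17.73
tcp_pos: [0.6255, -0.1843, 0.2402]
orientation: [-0.0, 0.166, 0.986, 0.0]
wrist_force: [-0.3, 0.6, -1.2]
finger_gap: 0.0102
grip_force: 58.8
```

```bash
python3 - <<'E'
from h import *
delta([.6263,-.185,.16])
t=np.array(env.get_state()["tcp_pos"])
for n in("side","top"):
    c=cam(n); print(n,[(np.round(x["centre"],4),x["confidence"]) for x in env.landmark_of("stylus_tip",c)],[(np.round(x["centre"],4),x["confidence"]) for x in env.landmark_of("cal_port",c)], "exp tip",np.round(t-[0,0,.0815],4),"px",np.round(proj(t-[0,0,.0815],c),1),np.round(proj([.6263,-.185,.066],c),1))
E
```

```text
tcp [ 0.6255 -0.1843  0.2402] tooly 70.9 tilt [-0.001  0.    -1.   ] F [-0.32  0.64 -1.22] gap 0.01017074517937669 t 17.725
tool shift mm [-1.1 -0.4 80.2]
side [(array([ 0.6267, -0.1839,  0.1583]), 0.57)] [(array([ 0.6287, -0.1855,  0.0673]), 0.66), (array([0.4444, 0.1224, 0.0014]), 0.48), (array([ 0.4917, -0.1533, -0.0016]), 0.24)] exp tip [ 0.6255 -0.1843  0.1587] px [250.6 142.2] [249.7 165.7]
top [(array([ 0.6202, -0.1865,  0.16  ]), 0.6)] [(array([ 0.628 , -0.1836,  0.066 ]), 0.91)] exp tip [ 0.6255 -0.1843  0.1587] px [344.5 169.2] [337.7 175.5]
```

>>> move_arm([
  [[-1,-0.5,30],[0,0,0],1],
  [[-1,-0.5,60],[0,0,0],1],
  [[-1,-0.5,78],[0,0,0],1],
  [[-1,-0.5,83],[0,0,0],1],
  [[-1,-0.5,83],[0,0,0],1],
])

```text
clock: 18.65
tcp_pos: [0.6268, -0.1855, 0.1577]
orientation: [0.0, 0.166, 0.986, 0.0]
wrist_force: [-0.2, -1.7, 0.1]
finger_gap: 0.0109
grip_force: 58.8
```

```bash
python3 - <<'E'
from h import *
delta([.6263,-.185,.1345])
t=np.array(env.get_state()["tcp_pos"])
c=cam("side"); p=c["pixels"]
print("exp tip px",proj(t-[0,0,.0815],c),"port",proj([.6263,-.185,.066],c))
ct=cam("top"); print("top tip px",proj(t-[0,0,.0815],ct),"port",proj([.6263,-.185,.066],ct))
a=cv2.resize(p[140:180,225:275],(400,320),interpolation=cv2.INTER_CUBIC); b=cv2.resize(ct["pixels"][155:195,315:365],(400,320),interpolation=cv2.INTER_CUBIC)
cv2.imwrite("pics/last.png",np.hstack([a,b])[:,:,::-1])
E
```

```text
tcp [ 0.6268 -0.1855  0.1577] tooly 70.9 tilt [ 0. -0. -1.] F [-0.23 -1.74  0.11] gap 0.010862852047841766 t 18.65
tool shift mm [ 0.7  0.3 23.2]
exp tip px (np.float64(249.72837800708407), np.float64(163.11796642512977)) port (np.float64(249.743003511297), np.float64(165.70481755239143))
top tip px (np.float64(338.62968692143113), np.float64(174.6654527299398)) port (np.float64(337.74495643906033), np.float64(175.5224538507244))
```

View pics/last.png

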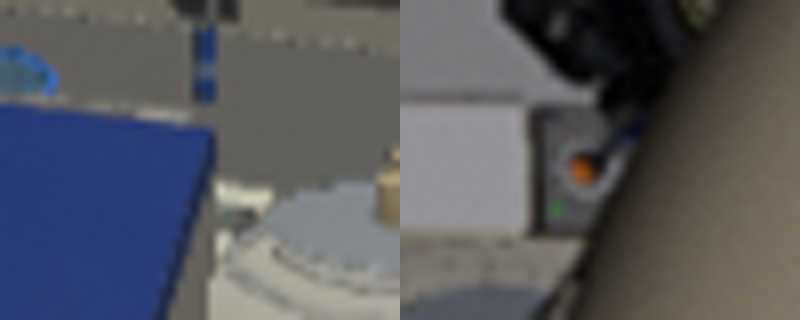

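The top half shows the tip at about crop px (598,158). It points into the bezel around the orange key at (585,168), as computed. I'll go down in small steps and watch the force.

>>> move_arm([
  [[0.5,0,5],[0,0,0],1],
  [[0.5,0,9],[0,0,0],1],
  [[0.5,0,11],[0,0,0],1],
  [[0.5,0,12],[0,0,0],1],
  [[0.5,0,12],[0,0,0],1],
])

```text
clock: 19.38
tcp_pos: [0.6263, -0.1854, 0.1452]
orientation: [-0.0, 0.166, 0.986, 0.0]
wrist_force: [-0.1, -0.3, -0.1]
finger_gap: 0.0105
grip_force: 58.8
```

>>> move_arm([
  [[0,0,2],[0,0,0],1],
  [[0,0,4],[0,0,0],1],
  [[0,0,5],[0,0,0],1],
  [[0,0,5],[0,0,0],1],
])

```text
clock: 19.88
tcp_pos: [0.6263, -0.1853, 0.1401]
orientation: [-0.0, 0.166, 0.986, 0.0]
wrist_force: [-0.3, 0.2, -0.0]
finger_gap: 0.0104
grip_force: 58.8
```

Through the mouth with no contact (tip about 7 mm in). On to the key.

>>> move_arm([
  [[0,0,2],[0,0,0],1],
  [[0,0,4],[0,0,0],1],
  [[0,0,5],[0,0,0],1],
  [[0,0,5],[0,0,0],1],
])

```text
clock: 20.38
tcp_pos: [0.6263, -0.1854, 0.1351]
orientation: [-0.0, 0.166, 0.986, 0.0]
wrist_force: [-0.6, 0.7, -0.8]
finger_gap: 0.0105
grip_force: 58.8
```

>>> move_arm([
  [[0,0,1],[0,0,0],1],
  [[0,0,2],[0,0,0],1],
  [[0,0,2],[0,0,0],1],
])

```text
clock: 20.75
tcp_pos: [0.6265, -0.1855, 0.1336]
orientation: [0.0, 0.166, 0.986, -0.0]
wrist_force: [-0.4, -1.0, 1.0]
finger_gap: 0.0104
grip_force: 59.0
```

>>> move_arm([
  [[0,0,1],[0,0,0],1],
  [[0,0,2],[0,0,0],1],
  [[0,0,2],[0,0,0],1],
])

```text
clock: 21.12
tcp_pos: [0.6265, -0.1855, 0.1316]
orientation: [0.0, 0.166, 0.986, 0.0]
wrist_force: [-0.0, -1.4, 3.5]
finger_gap: 0.0107
grip_force: 59.1
```

```bash
cat > f.py <<'E'
from h import *
f=[]
for _ in range(5): cam("side"); s=env.get_state(); f.append(list(s["wrist_force"])+list(s["ft_torque"]))
print(np.round(np.mean(f,0),2)); delta([.6263,-.185,.129])
E
python3 f.py
```

```text
[-0.23  0.04  4.01  0.05  0.08 -0.02]
tcp [ 0.6265 -0.1854  0.1315] tooly 70.9 tilt [ 0. -0. -1.] F [-0.48 -0.37  4.32] gap 0.010763324846703483 t 21.375
tool shift mm [0.3 0.4 2.5]
```

>>> move_arm([
  [[0,0,1],[0,0,0],1],
  [[0,0,2],[0,0,0],1],
  [[0,0,2.7],[0,0,0],1],
  [[0,0,2.7],[0,0,0],1],
])

```text
clock: 21.88
tcp_pos: [0.6266, -0.1855, 0.129]
orientation: [0.0, 0.166, 0.986, -0.0]
wrist_force: [-1.3, 0.7, 6.2]
finger_gap: 0.011
grip_force: 59.4
```

```bash
python3 f.py
```

```text
[-0.45  0.33  6.51  0.08  0.15  0.01]
tcp [ 0.6266 -0.1855  0.1291] tooly 70.9 tilt [ 0.001 -0.    -1.   ] F [-0.26  0.52  7.77] gap 0.010676495313542695 t 22.125
tool shift mm [0.5 0.4 0.1]
```

```bash
python3 -c "
from h import *
c=cam('side'); print([(np.round(x['centre'],3),round(x['confidence'],2)) for x in env.landmark_of('weight_100',c)])
print(env.hand_in())"
```

```text
[(array([0.432, 0.084, 0.011]), 0.43), (array([ 0.522, -0.151,  0.087]), 0.39)]
the job is handed in; nothing more can be done
None
```

I handed the job in at about 22 s: the 100 g weight stands upright and released in the middle of the pan, and the gripped stylus is holding the calibration key down about 4.5 mm (judged from the steady 6.5 N on the wrist).

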